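# Level the layered-drink stand

## Robot

A 7-joint arm with a two-finger parallel gripper is mounted at the origin on a cart in front of the work surface, level with it; the furniture and walls round the work are solid. World frame = base frame: x ahead of the robot, y to its left, z up, the work surface at z = 0. Lengths are in mm, angles in rad, forces in N, time in s.
With the tool pointing down it reaches from about 425 to 950 mm from the base axis. Payload 4.7 kg.
Tool frame: the origin (TCP) lies midway between the tips of the shut fingers; the grasp point (between the pads) lies 19 mm behind it (arm.tcp_to_grasp is the distance from the TCP to the grasp point, in mm); z points along the fingers, y is the line along which they close (so a half turn about z gives the same grasp; the last joint's range is limited). The gripper opens to 85 mm and grips with 20 to 120 N. Pads are 22 mm wide; open, the fingers measure 114 mm over their backs; the gripper's body (76 mm by 85 mm) begins 54 mm behind the grasp point. The pads swing forward as they close: fully open they stand 13 mm farther back than shut.
Start: joints at [-1.218, 0.469, -0.049, 1.532, 0.024, 1.141, -0.082], TCP at [251.461, 626.431, 231.335] pointing down, gripper open.
Joint ranges: [-2.59, 2.59], [-0.33, 1.99], [-1.39, 1.29], [0.1, 2.45], [-1.04, 4.18], [0.21, 1.99], [-2.66, 2.66]. Speed limits (rad/s): [2.57, 2.57, 3.14, 3.14, 3.14, 3.14, 3.14].

## Interface

Orientations are given as [roll, pitch, yaw] about the fixed x, y, z axes, in that order (R = Rz(yaw) Ry(pitch) Rx(roll)).
In Python, from workcell import arm, imaging gives the robot as it stands.
- The arm moves only by the tool step_arm, never from a script. Its argument "deltas" is one flat list of numbers, 4 for each row, row after row: the shift along the tool's x, y, z in m, then the turn about the tool's z in rad. A call has 1 to 5 rows; each row shifts and turns the commanded pose from where the row before left it, along the tool's axes as they then stand; what a row does not reach is not made up. A row lasts 1/8 s, in which the tool goes at most 62.5 mm and 10.7 degrees, less where a joint would pass 70% of its speed; a pose out of reach is approached as far as the arm can. A call with a gripper value outside its range is refused whole. "jaw" is the opening in per cent of the stroke, from 0 (shut) to 100 (fully open), set as the call begins (left out, the last holds). The fingers move at their own pace and stop on an object; "newtons" is the grip in N (left out, the last holds). Time passes only in rows, so rows that do not move let the fingers close. It gives the time, the measured TCP pose, the force, the opening and the grip force at its end, in the units of the state.
- arm.state(): the state, without advancing time (a new reading comes with each control period).
- imaging.snapshot(name): name is "scene" or "top" or "wrist"; returns a dict with "frame" (420x560x3 uint8, blue, green, red), "K" (3x3 intrinsics, pixels), "k1" (the pictures are not rectified: a ray, as slopes to the right and down, at radius r is drawn at 1 + k1 r^2 times it, then the intrinsics apply), "camera_from_world" (4x4, takes a point from world to camera coordinates). Camera axes: x right, y down, z forward; pixel columns grow to the right and rows downward; lengths in mm; the calibration is good to about 2 mm. A picture is of the moment at which its call begins. There is no depth.
- arm.job_done(): hands the job in; it is judged then, once.
The state is a dict: "clock": time; "joints": joint angles; "dq": joint speeds; "tau": joint torques, N m; "tool_pos": TCP position; "tcp_rot": TCP orientation; "force": force on the tool from outside, world axes, zero at the start; "moment": the same for the moment, N m; "opening": opening from 0.0 (shut) to 1.0 (fully open); "grip_force": force on a finger pad.
Only numpy, scipy, OpenCV 4.12 (cv2) and the standard library are available. Lean on these libraries where they do the work, as an engineer would, in place of code of your own. Each camera call takes 0.05 s, during which the arm holds its last target. There are 200 camera calls.

## Task

Level the spring-mounted stand on which layered drinks are built. Swing the red-tipped latch down over the yellow spirit level until it rests in its catch, clamping the level to the shelf; then take the red levelling knob, press that end of the shelf firmly down on its screw foot and, keeping it pressed, turn the knob until the bubble sits midway between the two black lines. Finish still holding the knob and pressing the shelf down on its foot with the bubble centred (let go and the springs lift the shelf again), and leave the two tasting glasses and the steel measuring cup beside the stand where they are.

Things in the scene. Friction and masses are not known exactly. Their poses are not given: they have to be found in the camera images.
- stand: Fixed dark steel base plate of the stand, 190 x 410 x 12 mm; origin at the centre of its underside on the worktop. At yaw 0 its x points away from the robot, y left, z up. The shelf above it is hinged along x at the right end (y = -190 mm, z = 41 mm). On the shelf, a yellow spirit level, 24 x 160 x 23 mm, lies in a cradle along y, centred at y = -80 mm; the knob is at y = +135 mm.
- tray: The light aluminium shelf, 160 x 385 x 12 mm; origin on its hinge line, y along the shelf to the knob; its top is 47 mm above the worktop when level. Springs lift the knob's end to a stop 0.022 rad (7 mm at the knob) above level; 3 to 5 N down at the knob brings it down on its foot, a firm stop: press with 12 to 20 N.
- latch_pivot (a point): Pivot of the latch, on the latch's centre line (stand frame about x = +62 mm, y = -140 mm, z = 77 mm). Its axis is the stand's y. Closed, the latch reaches from here towards the robot (stand's -x), across the right end of the level.
- latch_grip (a point): Centre of the latch's red grip block, 113 mm along the latch from the pivot: 32 mm long, 18 mm wide (along the stand's y), 14 mm high; pinch it across its width from above. Beyond it nothing. When closed, 23 mm of air lie between grip and shelf; the catch, a fork 42 mm high above the shelf, lies 27 mm nearer the pivot.
- latch (a joint): Angle of the latch in rad: 0 = closed, resting in its catch over the level; 1.57 = upright. It starts between 0.9 and 1.3. A friction pivot (about 0.15 N m) holds it wherever it is left.
- bubble (a joint): Place of the pale bubble (14 mm long) along the vial, in m: 0 = midway between the two black lines (24 mm clear between them); positive is towards the knob: that end is then too high. Read it with the shelf pressed on its foot; near level it moves about 19 mm per rad of knob, and with the springs up it stands at about +34 mm.
- vial_mid (a point): Middle of the yellow-green vial on top of the spirit level (86 mm long, 14 mm thick), stand frame about y = -55 mm, midway between the two black lines.
- bubble_mid (a point): Middle of the bubble.
- knob: Levelling knob: black skirt 74 mm wide, 8 mm thick, with a red grip bar 14 mm wide (knob x), 56 mm long (knob y), top 35 mm above the skirt's underside, where the origin lies, on the axis, z up. The bar starts within 0.3 rad of the stand's y and turns 1.7 rad either way from there; friction (0.15 N m) holds it. 0.4 to 1.1 rad is needed, either way.
- knob_grip (a point): On the knob's axis, half-way up the red grip bar, 14 mm above the skirt's top; axes as the knob. Fingertips may rest on the skirt and press it; round it is flat clear shelf. Clockwise from above lengthens the foot and raises this end of the pressed shelf (bubble towards the knob), counter-clockwise lowers it, 3.9 mm a rad.
- foot: Steel screw foot below the knob, 20 mm wide; origin at the centre of its underside.
- pad_thin: Blue rubber pad, 34 mm wide, 6 mm thick, fixed on the base: either below the foot or in the spare place 50 mm to the right of it; origin under its centre.
- pad_thick: Orange rubber pad, 34 mm wide, 12 mm thick, fixed on the base in the other of these two places; origin under its centre.
- glass_a: Bystander, leave it alone: small tasting glass with a green band, 58 mm wide, 82 mm high, to the left of the stand; origin under its centre.
- glass_b: Bystander, leave it alone: small tasting glass with a green band, 58 mm wide, 82 mm high, to the left of the stand; origin under its centre.
- jigger: Bystander, leave it alone: steel double measuring cup, 46 mm wide, 78 mm high, to the right of the stand; origin under its centre.

How it is judged (in metres and radians):
On the way, in this order (a step that is already met when the one before it is completed fails the run):
1. the latch is closed over the level and rests in its catch (value of joint latch below 0.04 rad), for 0.2 s.
2. the shelf is pressed down on its foot by the knob with the bubble centred (value of joint latch below 0.04 rad and value of joint bubble between -0.005 and 0.005 m and (contact force between foot and pad_thin above 1 N or contact force between foot and pad_thick above 1 N) and contact force between the fingers and knob above 2 N), for 0.3 s.
At the end, for the whole second after the job is handed in: The fingers are still on the knob (over 2 N), the foot bears on the pad below it (over 1 N), the bubble's middle is within 5 mm of midway between the lines (so it lies between them), and the latch is closed in its catch (within 0.04 rad) (all of step 2); the arm keeps its last pose, push and grip.
It fails at once if a tasting glass or the measuring cup was moved by more than 20 mm (distance of any of glass_a, glass_b, jigger from where it was at the start of the episode above 0.02 m).
It also fails if it takes over 58 s, if anything falls off the work surface, if the arm or the gripper's body presses on something with over 40 N, if the wrist force passes 120 N, or if a joint passes its speed limit or range.

## Working session

There is one attempt and no reset: what is moved stays moved. The work goes in short steps, Python scripts to look and compute and a tool call to move; the robot and the scene stay as the last step left them, time stands still between calls to the robot, and variables do not carry over. Pictures are saved under pics/ and viewed, at most 10 in all, crops included, and the job is handed in when it is done.

Besides the shell and the picture viewer there is one more tool, called after ">>>" by a JSON object that holds its "api" and its "payload", one argument or row to a line. step_arm: Moves the arm, as the interface text tells. Its arguments: {"type":"object","properties":{"deltas":{"type":"array","items":{"type":"number"}},"jaw":{"type":"number"},"newtons":{"type":"number"}},"required":["deltas"]}

```bash
mkdir -p pics
cat > h.py <<'E'
import numpy as np, cv2
from workcell import arm, imaging
def snap(n,save=None):
    s=imaging.snapshot(n)
    if save: cv2.imwrite('pics/'+save,s['frame'])
    return s
def ray(s,u,v):
    K=np.array(s['K']);T=np.array(s['camera_from_world']);k=s['k1']
    d=np.array([(u-K[0,2])/K[0,0],(v-K[1,2])/K[1,1]]);p=d.copy()
    for _ in range(20): p=d/(1+k*(p@p))
    R=T[:3,:3];return -R.T@T[:3,3], R.T@np.array([p[0],p[1],1])
def onz(s,u,v,z):
    o,d=ray(s,u,v);return o+d*(z-o[2])/d[2]
def tri(s1,p1,s2,p2):
    o1,d1=ray(s1,*p1);o2,d2=ray(s2,*p2)
    A=np.c_[d1,-d2];t=np.linalg.lstsq(A,o2-o1,rcond=None)[0]
    a=o1+t[0]*d1;b=o2+t[1]*d2;return (a+b)/2,np.linalg.norm(a-b)
def proj(s,X):
    K=np.array(s['K']);T=np.array(s['camera_from_world']);c=T[:3,:3]@X+T[:3,3]
    p=c[:2]/c[2];p=p*(1+s['k1']*(p@p));return K[0,0]*p[0]+K[0,2],K[1,1]*p[1]+K[1,2]
def blobs(f,col,amin=20):
    h=cv2.cvtColor(f,cv2.COLOR_BGR2HSV);r={'red':[((0,130,60),(8,255,255)),((172,130,60),(180,255,255))],'yellow':[((22,110,80),(45,255,255))],
     'orange':[((9,150,80),(20,255,255))],'blue':[((95,120,50),(130,255,255))],'green':[((50,80,40),(85,255,255))]}[col]
    m=sum(cv2.inRange(h,np.array(a),np.array(b)) for a,b in r)
    out=[]
    for c in cv2.findContours(m,cv2.RETR_EXTERNAL,cv2.CHAIN_APPROX_NONE)[0]:
        a=cv2.contourArea(c)
        if a>=amin:
            (x,y),wh,an=cv2.minAreaRect(c);out.append((round(x,1),round(y,1),tuple(np.round(wh,1)),round(an,1),a))
    return sorted(out,key=lambda b:-b[4])
E
python3 - <<'E'
from h import *
A=snap('scene');B=snap('top')
cv2.imwrite('pics/a.png',A['frame']);cv2.imwrite('pics/b.png',B['frame'])
for s in (A,B):
    print(ray(s,280,210))
    for c in ('red','yellow','orange','blue','green'): print(c,blobs(s['frame'],c)[:5])
print(arm.state())
E
```

```text
(array([  39.11337009, -801.17676264,  722.60508948]), array([ 0.45504549,  0.71414528, -0.53201972]))
red [(327.6, 205.5, (np.float64(11.9), np.float64(6.3)), 76.0, 53.0), (410.7, 22.0, (np.float64(4.4), np.float64(14.4)), 5.2, 48.5), (236.0, 134.5, (np.float64(13.9), np.float64(4.0)), 5.2, 27.5), (257.7, 195.8, (np.float64(13.9), np.float64(4.2)), 37.9, 20.0)]
yellow [(385.5, 181.5, (np.float64(13.0), np.float64(29.0)), 90.0, 278.5), (302.0, 229.0, (np.float64(14.3), np.float64(3.6)), 40.6, 33.0)]
orange [(303.6, 235.1, (np.float64(46.6), np.float64(10.5)), 40.0, 130.5)]
blue []
green []
(array([ 383.93299535,   69.26117921, 1107.48924153]), array([ 0.17562453,  0.0027822 , -0.98454674]))
red [(498.3, 65.8, (np.float64(47.2), np.float64(35.9)), 19.8, 452.5), (82.0, 162.8, (np.float64(20.9), np.float64(24.3)), 36.0, 286.5), (95.0, 99.0, (np.float64(11.3), np.float64(18.4)), 45.0, 184.0), (243.2, 210.5, (np.float64(6.0), np.float64(23.4)), 71.6, 117.5), (101.9, 106.5, (np.float64(5.5), np.float64(19.2)), 47.3, 61.5)]
yellow [(324.0, 69.0, (np.float64(34.0), np.float64(36.0)), 90.0, 9
[... 214 characters left out ...]
ue []
green []
{'clock': 0.1, 'joints': array([-1.21789746,  0.46937101, -0.04857703,  1.53355669,  0.02412508,
        1.1409805 , -0.08231433]), 'dq': array([ 0.00192662, -0.00056544, -0.00079247, -0.00265106, -0.00026919,
       -0.00049451,  0.00047223]), 'tau': array([ 5.00107399e-04, -5.11515784e+01, -4.71971731e-02, -2.38393217e+01,
        1.07678049e-02,  4.39770520e-03,  1.36176467e-05]), 'tool_pos': array([251.3115238 , 625.9233595 , 230.36693479]), 'tcp_rot': array([-3.13986572e+00,  8.94850990e-05,  2.75980263e+00]), 'force': array([ 0.19235575, -0.39695961, -0.02627242]), 'moment': array([-0.01477358, -0.02859689, -0.02759267]), 'grip_force': 0.0, 'opening': 0.9994757357584441}
```

View pics/a.png

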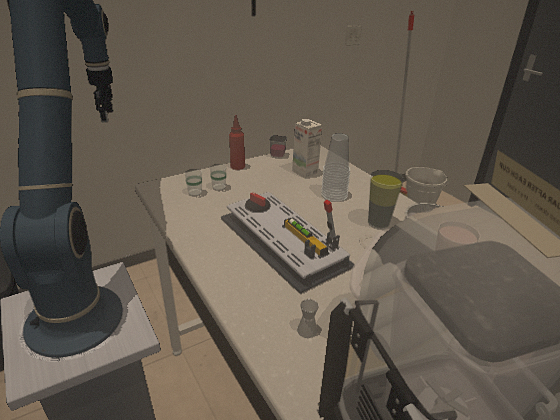

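View pics/b.png

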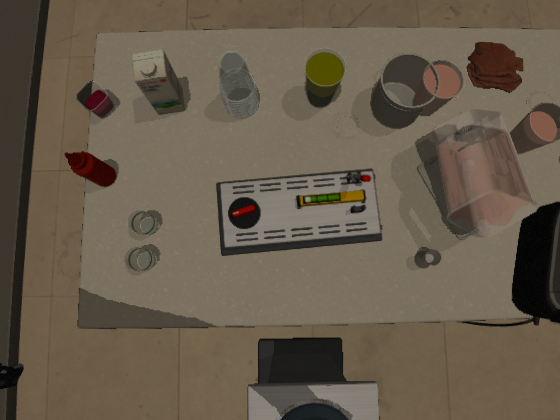

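The top view shows the knob bar at (243,210), the level at about x 297–366, y 199, the latch tip at (366,178) and the catch at (358,210). The scene view shows the latch tip at (328,205). The glasses are to the left and the jigger at (428,257).

Run:
```python
from h import *
A=snap('scene');B=snap('top')
f=B['frame']
h=cv2.cvtColor(f,cv2.COLOR_BGR2HSV)
m=(cv2.inRange(h,(0,130,60),(8,255,255))|cv2.inRange(h,(172,130,60),(180,255,255)))
c=m[165:190,355:380];ys,xs=np.nonzero(c);pt=(xs.mean()+355,ys.mean()+165);print('tip px',pt,len(xs))
tip,e=tri(A,(327.6,205.5),B,pt);print('tip',tip,e)
# knob bar
c=m[195:225,225:262];ys,xs=np.nonzero(c);P=np.array([onz(B,x+225,y+195,86)[:2] for x,y in zip(xs,ys)])
k=P.mean(0);w,v=np.linalg.eigh(np.cov(P.T));print('knob',k,'bar dir',v[:,1],np.degrees(np.arctan2(v[1,1],v[0,1])))
print('tri knob',tri(A,(257.7,197.5),B,(243.2,210.5)))
# level yellow
my=cv2.inRange(h,(20,110,70),(40,255,255));c=my[185:212,290:372];ys,xs=np.nonzero(c)
P=np.array([onz(B,x+290,y+185,72)[:2] for x,y in zip(xs,ys)]);w,v=np.linalg.eigh(np.cov(P.T))
lc=P.mean(0);print('level',lc,np.degrees(np.arctan2(v[1,1],v[0,1])),w)
# base corners
g=[onz(B,u,v_,12)[:2] for u,v_ in((221,254),(382,241))];print('front base corners',g,np.linalg.norm(g[0]-g[1]))
g=[onz(B,u,v_,50)[:2] for u,v_ in((217,183),(374,170))];print('back',g)
for n,p in (('jig',(428,257)),('ga',(144,223)),('gb',(142,259))): print(n,onz(B,*p,78)[:2])
big=cv2.resize(f[160:260,210:390],None,fx=4.4,fy=4.4,interpolation=cv2.INTER_CUBIC);cv2.imwrite('pics/c.png',big)
```

```text
tip px (np.float64(365.80392156862746), np.float64(177.7843137254902)) 51
tip [ 616.11795751 -116.64666166  183.61264707] 0.7851023958628177
knob [567.20125729 158.44517321] bar dir [-0.31108799  0.95038111] 108.12481011260817
tri knob (array([568.72822067, 160.24525375,  76.54872001]), np.float64(0.7408709267909618))
level [596.3120319  -72.53338292] 95.62365792963134 [  70.85446499 2229.80493692]
front base corners [array([470.29152017, 222.39552256]), array([ 494.58521458, -183.99487081])] 407.1158746793351
back [array([643.95091634, 227.70421503]), array([ 669.8556589, -165.5699788])]
jig [ 447.2759815 -276.8580422]
ga [542.52391911 398.49545412]
gb [456.53570731 400.61067543]
```

View pics/c.png

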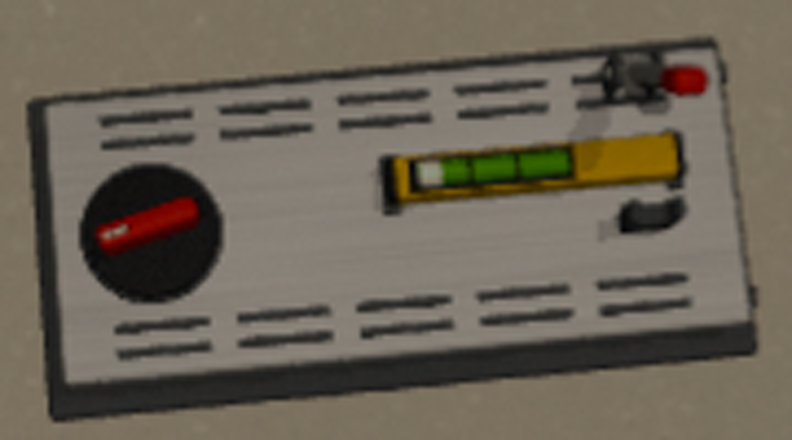

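```bash
cat >> h.py <<'E'
ORI=np.array([577.,25.,0]);YAW=0.062
def w2s(p):
    p=np.asarray(p,float)-ORI;c,s=np.cos(YAW),np.sin(YAW);return np.array([c*p[0]+s*p[1],-s*p[0]+c*p[1],p[2]])
def s2w(p):
    c,s=np.cos(YAW),np.sin(YAW);return ORI+np.array([c*p[0]-s*p[1],s*p[0]+c*p[1],p[2]])
def plan(target,yaw,n):
    st=arm.state();p=st['tool_pos'];y=st['tcp_rot'][2];dy=(yaw-y+np.pi)%(2*np.pi)-np.pi
    d=(np.array(target)-p)/n/1000
    for i in range(n):
        a=y+dy*i/n;print(*np.round([d[0]*np.cos(a)+d[1]*np.sin(a),d[0]*np.sin(a)-d[1]*np.cos(a),-d[2],-dy/n],4),sep=', ')
E
python3 -c "
from h import *
plan(s2w([95,-142,245]),np.pi/2+YAW,15)"
```

```text
-0.0449, -0.0349, -0.001, 0.0751
-0.0474, -0.0315, -0.001, 0.0751
-0.0496, -0.0278, -0.001, 0.0751
-0.0515, -0.024, -0.001, 0.0751
-0.0532, -0.0201, -0.001, 0.0751
-0.0545, -0.016, -0.001, 0.0751
-0.0556, -0.0119, -0.001, 0.0751
-0.0563, -0.0077, -0.001, 0.0751
-0.0568, -0.0034, -0.001, 0.0751
-0.0569, 0.0008, -0.001, 0.0751
-0.0566, 0.0051, -0.001, 0.0751
-0.0561, 0.0093, -0.001, 0.0751
-0.0552, 0.0135, -0.001, 0.0751
-0.0541, 0.0176, -0.001, 0.0751
-0.0526, 0.0216, -0.001, 0.0751
```

>>> {"api": "step_arm", "payload": {
  "deltas": [-0.045,-0.035,-0.003,0.075,-0.047,-0.032,-0.003,0.075,-0.05,-0.028,-0.003,0.075,-0.052,-0.024,-0.003,0.075,-0.053,-0.02,-0.003,0.075],
  "jaw": 0
}}

```text
clock: 0.82
tool_pos: [395.5, 378.1, 246.4]
tcp_rot: [3.141, -0.0, 2.382]
force: [1.3, -0.2, 0.2]
opening: -0.001
grip_force: 0.0
```

>>> {"api": "step_arm", "payload": {
  "deltas": [-0.054,-0.016,0,0.075,-0.056,-0.012,0,0.075,-0.056,-0.008,0,0.075,-0.057,-0.003,0,0.075,-0.057,0.001,0,0.075]
}}

```text
clock: 1.45
tool_pos: [538.8, 133.0, 246.4]
tcp_rot: [3.141, -0.0, 2.008]
force: [0.7, 1.4, 0.5]
opening: -0.003
grip_force: 0.0
```

>>> {"api": "step_arm", "payload": {
  "deltas": [-0.057,0.005,0,0.075,-0.056,0.009,0,0.075,-0.055,0.014,0,0.075,-0.054,0.018,0,0.075,0,0,0,0]
}}

```text
clock: 2.08
tool_pos: [654.0, -68.0, 245.9]
tcp_rot: [-3.141, 0.004, 1.701]
force: [-1.1, 0.5, -0.3]
opening: 0.004
grip_force: 0.0
```

```bash
python3 -c "
from h import *
s=arm.state();print(s['clock'],w2s(s['tool_pos']),s['tcp_rot'],s['opening'])
plan(s2w([85,-142,245]),np.pi/2+YAW,1)
W=snap('wrist','d.png')"
```

```text
2.075 [ 71.13296815 -97.59892935 245.89494262] [-3.14115829  0.00390842  1.70133708] 0.0036921126276206586
-0.0452, 0.0108, 0.0009, 0.0685
```

>>> {"api": "step_arm", "payload": {
  "deltas": [-0.045,0.011,0,0.068,0,0,0.03,0,0,0,0.027,0,0,0,0,0]
}}

```text
clock: 2.62
tool_pos: [668.8, -102.3, 186.9]
tcp_rot: [-3.136, -0.002, 1.644]
force: [0.3, 0.3, 0.5]
opening: -0.004
grip_force: 0.0
```

```bash
python3 -c "
from h import *
s=arm.state();print(s['clock'],w2s(s['tool_pos']),s['tcp_rot'],s['force'])
A=snap('scene');cv2.imwrite('pics/e.png',cv2.resize(A['frame'][130:290,210:390],None,fx=4,fy=3.7,interpolation=cv2.INTER_CUBIC))"
```

```text
2.625 [  83.73757504 -132.69749737  186.85043745] [-3.13635496e+00 -2.31009572e-03  1.64441163e+00] [0.31078777 0.34658778 0.47392352]
```

View pics/e.png

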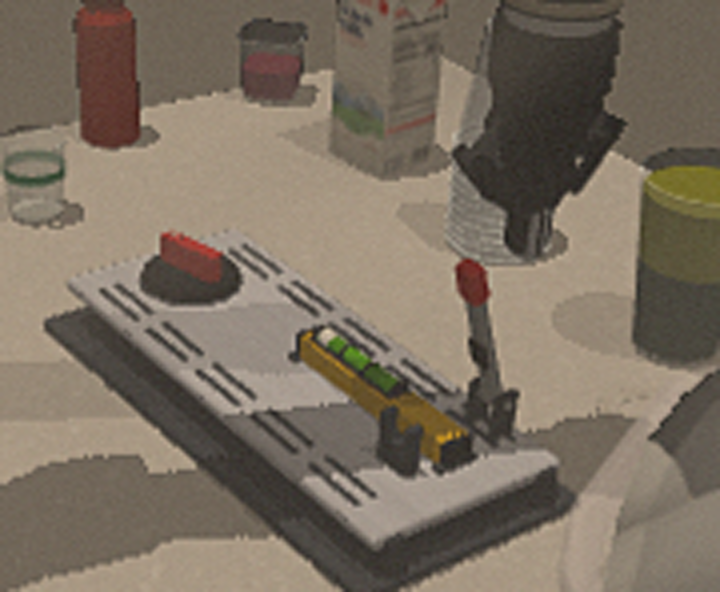

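The fingers stand behind the latch, whose red tip is at crop (471,283); the catch fork is at (395,440). Now I push the latch over.

>>> {"api": "step_arm", "payload": {
  "deltas": [-0.008,-0.024,0.0,0.011,0,-0.02,0.001,0,0,-0.017,0.009,0,0,-0.014,0.01,0,0,-0.013,0.011,0]
}}

```text
clock: 3.3
tool_pos: [584.5, -117.8, 160.6]
tcp_rot: [3.136, 0.0, 1.632]
force: [-0.0, -0.7, 2.1]
opening: -0.0
grip_force: 0.6
```

>>> {"api": "step_arm", "payload": {
  "deltas": [0,-0.012,0.014,0,0,-0.012,0.014,0,0,-0.01,0.012,0,0,-0.01,0.012,0,0,0,0,0]
}}

```text
clock: 3.92
tool_pos: [538.0, -120.8, 105.6]
tcp_rot: [-3.139, -0.001, 1.631]
force: [0.5, -0.9, 0.7]
opening: -0.001
grip_force: 0.0
```

```bash
python3 -c "
from h import *
s=arm.state();print(s['clock'],w2s(s['tool_pos']),s['tcp_rot'],s['force'])
A=snap('scene');cv2.imwrite('pics/f.png',cv2.resize(A['frame'][130:290,210:390],None,fx=4,fy=3.7,interpolation=cv2.INTER_CUBIC))"
```

```text
3.925 [ -47.99074425 -143.08785375  105.60208749] [-3.1392918e+00 -7.2188942e-04  1.6305011e+00] [ 0.54287625 -0.91627206  0.65865267]
```

View pics/f.png

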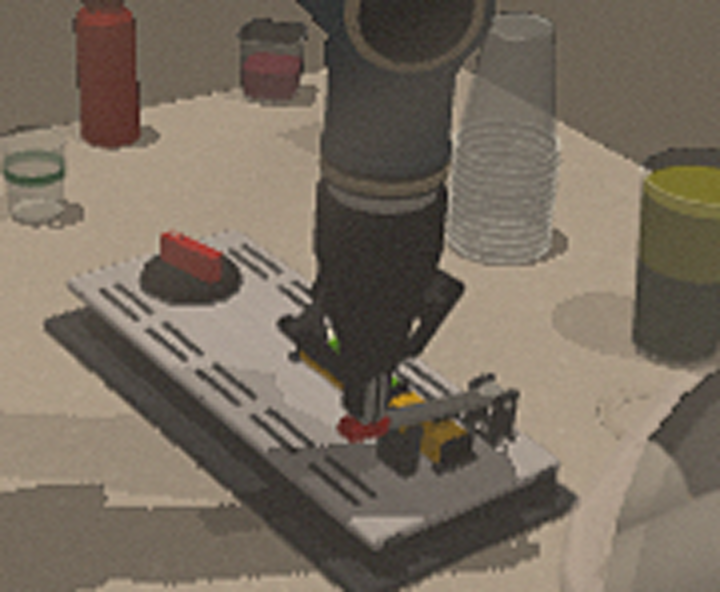

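The latch is nearly down with its red grip at crop (363,427), and the fingers press on it near the fork. I'll continue downwards, a little outboard.

>>> {"api": "step_arm", "payload": {
  "deltas": [0,-0.006,0.008,0,0,-0.003,0.006,0,0,0,0.004,0,0,0,0.004,0,0,0,0.0,0]
}}

```text
clock: 4.6
tool_pos: [530.0, -121.5, 85.0]
tcp_rot: [-3.14, -0.001, 1.631]
force: [-4.5, 0.1, 8.4]
opening: 0.0
grip_force: 4.8
```

>>> {"api": "step_arm", "payload": {
  "deltas": [0,0,0.002,0,0,0,0.002,0,0,0,0,0]
}}

```text
clock: 4.97
tool_pos: [530.0, -120.9, 83.6]
tcp_rot: [-3.141, -0.004, 1.631]
force: [-11.0, 4.3, 31.9]
opening: 0.0
grip_force: 15.8
```

```bash
python3 -c "
from h import *
print(w2s([568,159.5,0]))
s=arm.state();p=s['tool_pos']
plan([568,159.5,p[2]],1.887,6)"
```

```text
[ -0.64904903 134.79921638   0.        ]
0.0463, 0.0091, -0.0, -0.0427
0.0458, 0.0111, -0.0, -0.0427
0.0453, 0.013, -0.0, -0.0427
0.0447, 0.015, -0.0, -0.0427
0.044, 0.0169, -0.0, -0.0427
0.0433, 0.0187, -0.0, -0.0427
```

>>> {"api": "step_arm", "payload": {
  "deltas": [0,0,-0.03,0,0,0,-0.04,0],
  "jaw": 80
}}

```text
clock: 5.22
tool_pos: [529.7, -121.3, 150.3]
tcp_rot: [-3.139, -0.0, 1.631]
force: [1.2, 0.1, -0.2]
opening: 0.42
grip_force: 0.0
```

>>> {"api": "step_arm", "payload": {
  "deltas": [0.046,0.009,0,-0.043,0.046,0.011,0,-0.043,0.045,0.013,0,-0.043,0.045,0.015,0,-0.043,0.044,0.017,0,-0.043]
}}

```text
clock: 5.85
tool_pos: [561.9, 113.6, 150.1]
tcp_rot: [3.141, -0.0, 1.847]
force: [0.4, -0.5, 0.7]
opening: 0.801
grip_force: 0.0
```

>>> {"api": "step_arm", "payload": {
  "deltas": [0.043,0.019,0,-0.043,0,0,0,0,0,0,0,0]
}}

```text
clock: 6.22
tool_pos: [568.2, 157.8, 149.9]
tcp_rot: [-3.141, 0.001, 1.888]
force: [0.3, -0.1, -0.0]
opening: 0.798
grip_force: 0.0
```

Run:
```python
from h import *
s=arm.state();print(s['clock'],s['tool_pos'],s['tcp_rot'],s['opening'])
W=snap('wrist','g.png');T=snap('top')
print(blobs(W['frame'],'red')[:3],np.array(W['camera_from_world']).round(2))
h=cv2.cvtColor(W['frame'],cv2.COLOR_BGR2HSV);m=cv2.inRange(h,(0,130,50),(8,255,255))|cv2.inRange(h,(172,130,50),(180,255,255))
c=max(cv2.findContours(m,0,1)[0],key=cv2.contourArea)
P=np.array([onz(W,u,v,89)[:2] for u,v in c[:,0]],np.float32)
print(cv2.minAreaRect(P))
for c in('red','yellow'):print(blobs(T['frame'],c))
```

```text
6.225 [568.22439128 157.83901258 149.8895083 ] [-3.14067019e+00  6.76062758e-04  1.88833456e+00] 0.7980156916548642
[(283.5, 213.0, (np.float64(78.0), np.float64(19.0)), 90.0, 1345.0)] [[ 9.5000e-01  3.1000e-01 -0.0000e+00 -5.8853e+02]
 [ 3.0000e-01 -9.2000e-01  2.6000e-01 -3.7340e+01]
 [ 8.0000e-02 -2.5000e-01 -9.7000e-01  2.9189e+02]
 [ 0.0000e+00  0.0000e+00  0.0000e+00  1.0000e+00]]
((565.8858032226562, 163.031005859375), (13.863018035888672, 57.14301300048828), 18.66790008544922)
[(494.9, 66.3, (np.float64(54.4), np.float64(44.0)), 9.7, 971.0), (82.5, 163.1, (np.float64(24.2), np.float64(23.7)), 31.0, 319.5), (95.0, 98.5, (np.float64(12.0), np.float64(20.5)), 45.0, 209.5), (360.0, 221.5, (np.float64(13.0), np.float64(8.0)), 90.0, 81.5), (101.6, 106.7, (np.float64(5.4), np.float64(17.0)), 47.5, 56.0), (489.8, 51.9, (np.float64(9.2), np.float64(6.3)), 14.0, 23.0)]
[(324.5, 69.0, (np.float64(34.0), np.float64(37.0)), 90.0, 979.5), (341.9, 197.0, (np.float64(10.3), np.float64(22.7)), 85.2, 114.5), (333.1, 196.6, (np.float64(4.5), np.float64(10.2)), 82.9, 34.0), (308.5, 200.5, (np.float64(9.0), np.float64(17.0)), 90.0, 32.5), (321.9, 197.5, (np.float64(4.3), np.float64(8.5)), 80.5, 26.5), (361.5, 195.0, (np.float64(8.0), np.float64(3.0)), 90.0, 21.0)]
```

View pics/g.png

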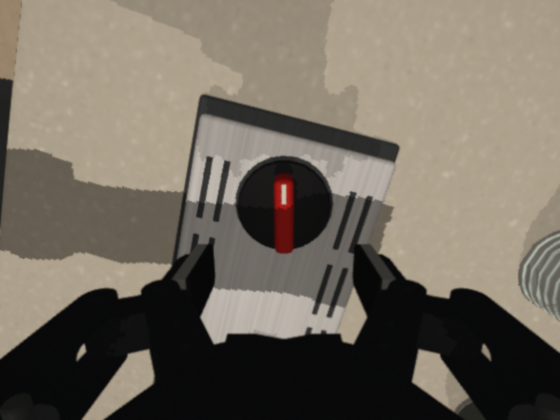

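The wrist view shows the bar at (284,213), centred between the fingers across; it needs about 5 mm along the bar. Descending and gripping.

>>> {"api": "step_arm", "payload": {
  "deltas": [0.005,-0.0005,0.03,0,0,0,0.03,0,0,0,0.018,0,0,0,0,0]
}}

```text
clock: 6.82
tool_pos: [565.8, 161.9, 71.3]
tcp_rot: [-3.139, 0.0, 1.887]
force: [0.5, 0.1, -0.4]
opening: 0.8
grip_force: 0.0
```

>>> {"api": "step_arm", "payload": {
  "deltas": [0,0,0,0,0,0,0,0,0,0,0,0,0,0,0,0,0,0,0,0],
  "jaw": 0,
  "newtons": 60
}}

```text
clock: 7.45
tool_pos: [566.6, 163.3, 72.8]
tcp_rot: [3.141, -0.0, 1.889]
force: [-0.0, 0.7, 3.8]
opening: 0.146
grip_force: 63.1
```

>>> {"api": "step_arm", "payload": {
  "deltas": [0,0,0.003,0,0,0,0.003,0,0,0,0.002,0,0,0,0,0]
}}

```text
clock: 7.95
tool_pos: [566.7, 163.9, 66.7]
tcp_rot: [3.141, -0.001, 1.89]
force: [-6.3, 0.4, 20.8]
opening: 0.149
grip_force: 65.7
```

```bash
cat >> h.py <<'E'
def bub(name):
    T=snap('top');f=T['frame']
    cv2.imwrite('pics/'+name,cv2.resize(f[180:230,285:385],None,fx=7,fy=7,interpolation=cv2.INTER_CUBIC))
    h=cv2.cvtColor(f,cv2.COLOR_BGR2HSV)
    ys=np.arange(-150,50,2.)
    for y in ys[(ys>-105)&(ys<-5)]:
        u,v=proj(T,s2w([-0+DX,y,71]));px=cv2.getRectSubPix(f,(3,3),(float(u),float(v))).mean((0,1))
        print(int(y),px.astype(int),end='; ')
DX=0
E
python3 -c "
from h import *
T=snap('top');
# vial line x offset
print([w2s(onz(T,u,v,71)) for u,v in ((348,196.5),(333,196.6),(322,197.5))])
bub('i.png')"
```

```text
[array([  14.44137195, -119.6698109 ,   71.        ]), array([ 17.1563043 , -83.23661053,  71.        ]), array([ 17.11005993, -56.36849806,  71.        ])]
-104 [ 71 100 113]; -102 [ 72 100 113]; -100 [ 73 100 114]; -98 [ 72 100 114]; -96 [ 69  98 112]; -94 [ 67  97 111]; -92 [ 66  95 109]; -90 [ 66  95 108]; -88 [ 67  95 108]; -86 [ 68  95 108]; -84 [ 68  95 108]; -82 [ 66  95 108]; -80 [ 66  95 108]; -78 [ 67  96 110]; -76 [ 68  97 111]; -74 [ 68  98 112]; -72 [ 68  99 113]; -70 [ 67  98 113]; -68 [ 66  98 112]; -66 [ 66  98 112]; -64 [ 66  99 113]; -62 [ 69 100 115]; -60 [ 70 101 115]; -58 [ 70 101 114]; -56 [ 69 100 113]; -54 [ 67  98 112]; -52 [ 66  97 110]; -50 [ 65  96 110]; -48 [ 64  95 109]; -46 [ 64  96 110]; -44 [ 62  95 109]; -42 [ 59  92 107]; -40 [ 57  90 104]; -38 [ 55  88 102]; -36 [ 56  89 103]; -34 [ 57  90 104]; -32 [ 58  91 105]; -30 [ 57  90 105]; -28 [ 55  89 103]; -26 [ 56  90 103]; -24 [ 57  90 104]; -22 [ 58  92 106]; -20 [ 59  93 108]; -18 [ 59  94 110]; -16 [ 57  94 110]; -14 [ 56  94 110]; -12 [ 55  93 109]; -10 [ 56  93 109]; -8 [ 57  92 108]; -6 [ 53  88 103];
```

View pics/i.png

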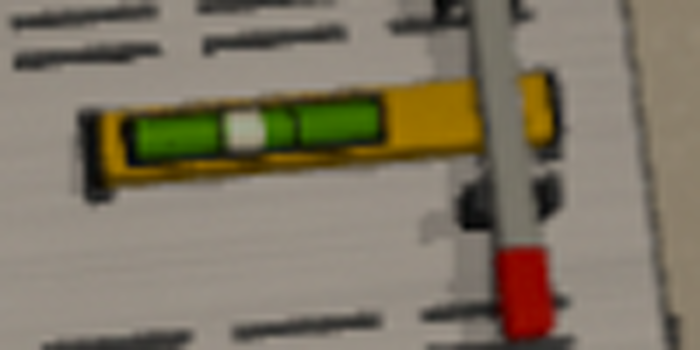

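Crop: the vial spans x 130–382, the lines are at about 221 and 296, and the bubble at about 245, so near +4.5 mm. It may still be moving, so I'll wait and measure along the vial.

>>> {"api": "step_arm", "payload": {
  "deltas": [0,0,0,0,0,0,0,0,0,0,0,0,0,0,0,0]
}}

```text
clock: 8.55
tool_pos: [566.7, 163.9, 66.8]
tcp_rot: [3.141, -0.001, 1.89]
force: [-6.9, 0.2, 20.5]
opening: 0.145
grip_force: 65.5
```

```bash
cat >> h.py <<'E'
def bub2():
    f=snap('top')['frame'].astype(np.float32)
    a=np.array([304,199.9]);b=np.array([340,196.9]);L=np.linalg.norm(b-a);d=(b-a)/L;n=np.array([-d[1],d[0]])
    t=np.arange(-1,L+1,.25);P=np.array([[a+d*x+n*k for x in t] for k in(-1.,0,1.)],np.float32)
    p=cv2.remap(f,P[...,0],P[...,1],cv2.INTER_LINEAR).mean(0)
    g=p[:,1];r=p[:,2];w=np.clip(r-60,0,None);bm=(w*t).sum()/w.sum()
    print('bubble t',bm.round(2));print('green',' '.join(f'{x:.1f}:{int(y)}/{int(z)}' for x,y,z in list(zip(t,g,r))[::2]))
    return bm
E
python3 -c "
from h import *
print(arm.state()['force'],arm.state()['tool_pos']);bub2()"
```

```text
[-6.88122981  0.18276705 20.51391206] [566.65586877 163.89107527  66.76808921]
bubble t 18.88
green -1.0:13/14 -0.5:30/20 0.0:51/28 0.5:77/42 1.0:103/54 1.5:104/55 2.0:104/55 2.5:104/54 3.0:104/54 3.5:103/54 4.0:101/53 4.5:100/52 5.0:99/52 5.5:101/53 6.0:103/54 6.5:103/54 7.0:103/54 7.5:103/54 8.0:103/54 8.5:104/55 9.0:104/55 9.5:104/55 10.0:104/56 10.5:100/53 11.0:96/51 11.5:78/46 12.0:60/42 12.5:84/68 13.0:114/98 13.5:134/126 14.0:151/151 14.5:154/154 15.0:154/155 15.5:155/155 16.0:155/155 16.5:154/155 17.0:153/153 17.5:147/144 18.0:139/132 18.5:122/96 19.0:106/58 19.5:103/53 20.0:103/53 20.5:103/54 21.0:103/54 21.5:98/52 22.0:92/49 22.5:75/41 23.0:58/33 23.5:75/41 24.0:100/52 24.5:104/53 25.0:104/53 25.5:103/52 26.0:102/51 26.5:102/51 27.0:102/52 27.5:102/52 28.0:102/53 28.5:101/52 29.0:101/52 29.5:101/52 30.0:101/52 30.5:101/52 31.0:101/52 31.5:101/52 32.0:100/52 32.5:101/52 33.0:101/52 33.5:97/50 34.0:91/46 34.5:69/44 35.0:43/42 35.5:51/65 36.0:72/97 36.5:91/124 37.0:109/148
```

>>> {"api": "step_arm", "payload": {
  "deltas": [0,0,0,-0.08,0,0,0,-0.08,0,0,0,-0.08,0,0,0,0,0,0,0,0]
}}

```text
clock: 9.22
tool_pos: [565.7, 163.5, 66.0]
tcp_rot: [-3.141, -0.001, 2.13]
force: [-8.1, -1.1, 18.0]
opening: 0.147
grip_force: 65.1
```

```bash
python3 -c "
from h import *
s=arm.state();print(s['force'],s['moment'],s['tool_pos']);bub2()"
```

```text
[-8.10839591 -1.14170191 17.99210538] [-0.58171654  1.29991974  0.13309191] [565.71949883 163.52817042  66.02561378]
bubble t 19.97
green -1.0:16/16 -0.5:33/22 0.0:53/30 0.5:79/43 1.0:103/54 1.5:105/55 2.0:105/55 2.5:104/55 3.0:103/54 3.5:104/54 4.0:104/54 4.5:104/54 5.0:104/54 5.5:104/54 6.0:103/54 6.5:103/54 7.0:103/53 7.5:103/54 8.0:104/54 8.5:104/54 9.0:104/54 9.5:104/55 10.0:104/55 10.5:100/53 11.0:95/51 11.5:74/41 12.0:52/31 12.5:70/39 13.0:93/50 13.5:103/64 14.0:111/79 14.5:125/107 15.0:139/137 15.5:147/147 16.0:153/154 16.5:154/154 17.0:155/155 17.5:155/155 18.0:155/156 18.5:151/150 19.0:147/143 19.5:129/115 20.0:111/83 20.5:106/67 21.0:103/54 21.5:98/50 22.0:92/48 22.5:76/41 23.0:59/33 23.5:76/41 24.0:99/52 24.5:103/53 25.0:103/52 25.5:102/52 26.0:102/52 26.5:102/52 27.0:102/52 27.5:101/52 28.0:101/52 28.5:101/51 29.0:101/51 29.5:101/52 30.0:101/52 30.5:101/52 31.0:100/52 31.5:100/52 32.0:100/52 32.5:101/52 33.0:101/52 33.5:96/49 34.0:90/45 34.5:68/43 35.0:41/41 35.5:50/65 36.0:71/96 36.5:90/123 37.0:108/147
```

>>> {"api": "step_arm", "payload": {
  "deltas": [0,0,0,-0.04,0,0,0,0,0,0,0,0,0,0,0,0,0,0,0,0]
}}

```text
clock: 9.9
tool_pos: [565.6, 163.5, 65.9]
tcp_rot: [-3.14, -0.001, 2.17]
force: [-8.2, -0.5, 17.7]
opening: 0.149
grip_force: 65.0
```

```bash
python3 -c "
from h import *
s=arm.state();print(s['force'],s['tool_pos']);bub2();bub('j.png')" | grep -v '^-104'
python3 -c "
from h import *
A=snap('scene');cv2.imwrite('pics/k.png',cv2.resize(A['frame'][150:290,210:370],None,fx=4.4,fy=4.2,interpolation=cv2.INTER_CUBIC))"
```

```text
[-8.22744828 -0.50657423 17.66488441] [565.5732373  163.46116163  65.88531406]
bubble t 20.24
green -1.0:15/15 -0.5:33/22 0.0:53/30 0.5:79/43 1.0:103/54 1.5:104/55 2.0:104/55 2.5:104/55 3.0:103/54 3.5:103/54 4.0:103/54 4.5:103/54 5.0:103/55 5.5:103/54 6.0:103/54 6.5:103/54 7.0:103/54 7.5:103/54 8.0:103/54 8.5:104/54 9.0:104/54 9.5:104/55 10.0:105/55 10.5:100/53 11.0:95/51 11.5:74/41 12.0:53/31 12.5:71/39 13.0:93/49 13.5:102/59 14.0:109/70 14.5:119/92 15.0:131/117 15.5:142/136 16.0:152/152 16.5:154/154 17.0:155/155 17.5:155/155 18.0:155/155 18.5:152/150 19.0:148/145 19.5:135/122 20.0:121/98 20.5:111/77 21.0:103/55 21.5:97/51 22.0:92/49 22.5:76/41 23.0:59/33 23.5:76/41 24.0:99/51 24.5:103/53 25.0:103/53 25.5:102/52 26.0:102/52 26.5:102/52 27.0:102/52 27.5:102/52 28.0:101/52 28.5:101/52 29.0:101/51 29.5:101/52 30.0:101/52 30.5:101/52 31.0:101/52 31.5:100/52 32.0:100/52 32.5:101/52 33.0:100/52 33.5:96/49 34.0:90/45 34.5:68/43 35.0:41/41 35.5:49/65 36.0:71/96 36.5:90/123 37.0:108/147
```

View pics/k.png

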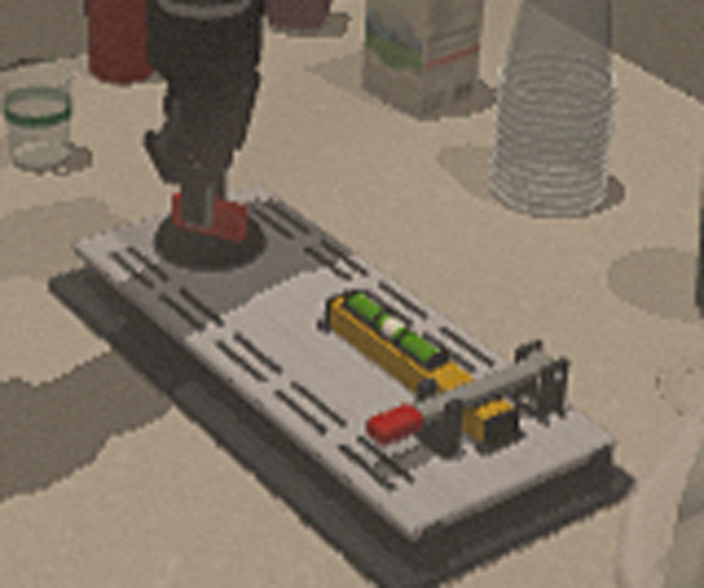

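View pics/j.png

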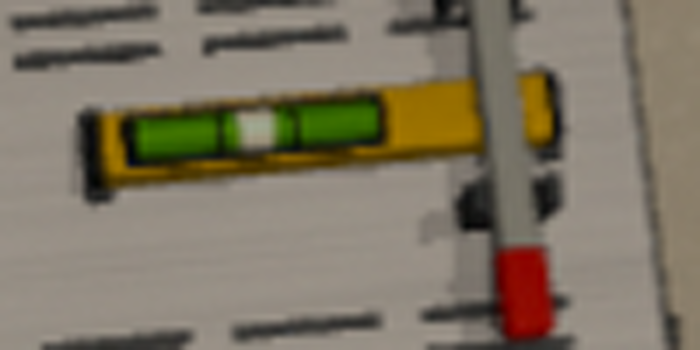

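The bubble is centred (crop 257 against lines 221 and 296), and the latch lies in its fork. I'll make a quick stiffness check that the foot bears on its pad.

>>> {"api": "step_arm", "payload": {
  "deltas": [0,0,-0.001,0,0,0,0,0,0,0,0,0,0,0,0,0]
}}

```text
clock: 10.55
tool_pos: [565.5, 163.4, 66.2]
tcp_rot: [-3.14, -0.001, 2.169]
force: [-7.1, -0.2, 12.4]
opening: 0.144
grip_force: 64.3
```

```bash
python3 -c "
from h import *
s=arm.state();print(s['force'],s['tool_pos']);bub2()" | cut -c1-420
```

```text
[-7.09352598 -0.19164785 12.36394548] [565.5352818  163.38962192  66.22158243]
bubble t 19.74
green -1.0:14/14 -0.5:32/20 0.0:53/29 0.5:78/42 1.0:102/55 1.5:104/55 2.0:104/55 2.5:104/54 3.0:103/54 3.5:104/54 4.0:103/53 4.5:103/53 5.0:103/53 5.5:103/54 6.0:103/55 6.5:103/55 7.0:103/54 7.5:104/55 8.0:104/55 8.5:104/55 9.0:104/55 9.5:104/55 10.0:104/55 10.5:100/53 11.0:95/50 11.5:75/41 12.0:53/32 12.5:71/41 13.0:94/53 13.5:107/73 14.0:119/93 14.5:133/122 15.0:149/150 15.5:152/154 16.0:154/154 16.5:154/154 17.0:1
```

>>> {"api": "step_arm", "payload": {
  "deltas": [0,0,0.001,0,0,0,0,0,0,0,0,0,0,0,0,0,0,0,0,0]
}}

```text
clock: 11.22
tool_pos: [565.6, 163.4, 65.9]
tcp_rot: [-3.14, -0.001, 2.169]
force: [-8.2, -1.1, 16.9]
opening: 0.148
grip_force: 65.1
```

```bash
python3 -c "
from h import *
s=arm.state();print(s['force'],s['tool_pos']);print(bub2());print(arm.job_done())" | cut -c1-100
```

```text
[-8.22014622 -1.10547233 16.93854239] [565.57479435 163.44507902  65.9003174 ]
bubble t 20.24
green -1.0:15/14 -0.5:33/21 0.0:53/30 0.5:79/43 1.0:103/54 1.5:104/55 2.0:105/55 2.5:104/55 3.0:104/
20.24396394086248
the job is handed in; nothing more can be done
None
```

I handed the job in with the latch closed in its catch, the knob held and pressed on its foot at about 17 N, and the bubble centred to within about 1 mm; the hand-in returned no verdict.

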